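# Stand a guide pillar in the clear bore of a die shoe and press it home

### The arm

A 7-joint arm with a two-finger parallel gripper is mounted at the origin on the work surface. World frame = base frame: x ahead of the robot, y to its left, z up, the work surface at z = 0. Lengths are in m, angles in rad, forces in N, time in s.
With the tool pointing down it reaches from about 0.425 to 0.925 m from the base axis. Payload 6.8 kg.
Tool frame: the origin (TCP) lies at the very end of the fingers, on their centre line; the grasp point (between the pads) lies 19 mm behind it; z points along the fingers, x is the direction in which the jaws open and shut, and the axes are right-handed (so a half turn about z gives the same grasp; the last joint's range is limited). The gripper opens to 85 mm and grips with 20 to 120 N. Pads are 22 mm wide; open, the fingers measure 114 mm over their backs; the gripper's body (76 mm by 85 mm) begins 54 mm behind the grasp point. The pads swing forward as they close: fully open they stand 13 mm farther back than shut.
Start: joints at [1.057, 0.477, 0.022, 1.555, -0.011, 1.109, -0.083], TCP at [0.266, -0.62, 0.231] pointing down, gripper open.
Joint ranges: [-2.96, 2.96], [-0.34, 2.1], [-1.41, 1.46], [0.24, 2.44], [-1.37, 4.51], [0.17, 1.92], [-2.96, 2.96]. Speed limits (rad/s): [2.39, 2.39, 3.14, 3.14, 3.14, 3.14, 3.14].

### API

Orientations are given as a rotation vector (axis times angle).
In Python, from bench import get_obs, imaging, hand_in gives the robot as it stands.
- The arm moves only by the tool send_rows, never from a script. Its argument "motion" is a list of rows, each an object with "dp": the shift along the world's x, y, z in m, a list of three; "rot": the turn, a rotation vector about the world's x, y, z in rad, a list of three; "grip": the finger opening in m, from 0 to 0.0854. In form: [{"dp": [dx, dy, dz], "rot": [ax, ay, az], "grip": grip}, ...]. A call has 1 to 20 rows; each row shifts and turns the pose as measured when the row begins; what a row does not reach is not made up. A row lasts 1/8 s, in which the tool goes at most 62.5 mm and 10.7 degrees, less where a joint would pass 70% of its speed; a pose out of reach is approached as far as the arm can. A call is refused whole if a number of a shift passes 0.0625 or a number of a turn 0.188, either way. A call with a gripper value outside its range is refused whole. The fingers move at their own pace and stop on an object; "grip_force" is the grip in N (left out, the last holds). Time passes only in rows, so rows that do not move let the fingers close. It gives the time, the measured TCP pose, the force and the opening at its end, in the units of the state.
- get_obs(): the state, without advancing time (a new reading comes with each control period).
- imaging.grab_frame(name): name is "scene" or "top"; returns a dict with "img" (420x560x3 uint8, red, green, blue), "fx", "fy", "cx", "cy" (pixels), "R" (3x3) and "t" (3): a world point X has camera coordinates R X + t. Camera axes: x right, y down, z forward; pixel columns grow to the right and rows downward; lengths in m; the calibration is good to about 2 mm. A picture is of the moment at which its call begins. There is no depth.
- hand_in(): hands the job in, once; it reports no verdict.
The state is a dict: "clock": time; "joints": joint angles; "qvel": joint speeds; "tau": joint torques, N m; "tcp_pos": TCP position; "orientation": TCP orientation; "contact_force": force on the tool from outside, world axes, zero at the start; "moment": the same for the moment, N m; "grip_width": finger opening in m.
Only numpy, scipy, OpenCV 4.12 (cv2) and the standard library are available. Lean on these libraries where they do the work, as an engineer would, in place of code of your own. Each camera call takes 0.05 s, during which the arm holds its last target. There are 200 camera calls.

### The job

Take the guide pillar from the inclined rest and stand it, foot down, in whichever of the three bores of the blue stand is clear; the other two have slugs stuck inside. Let go of it while it stands on the stiff pad in that bore, and only then press it down until it is fully home. Leave the brass bush, the brass collar and the oil bottle standing where they are.

Things in the scene. Friction and masses are not known exactly. Their poses are not given: they have to be found in the camera images.
- pillar_mid (a point): centre of the loose steel guide pillar, a round rod 20 mm in diameter and 140 mm long, about 340 g (varies); this point is on its axis half-way along, 70 mm from either end. Its z axis runs along the rod from the chamfered foot to the head, which has two dark grooves. At the start the pillar lies in the rest, leaning 0.70 rad from vertical with its head up and towards the robot; the upper 65 mm are free all round.
- rest: fixed yellow inclined trough on a dark 130 x 80 mm base plate; origin at the underside of the base. The pillar's foot centre sits 30 mm above the origin and the pillar leans towards the rest's -x axis. The trough has a floor under the pillar and 8 mm side rails (39 mm wide over both) along its lower 75 mm, and a stop at the foot.
- stand: fixed blue block (die shoe) 80 x 175 x 70 mm with three upright bores in a row along its y axis, on a dark flange 130 x 215 x 10 mm; origin at the centre of its underside, z up. Bores are 22 mm in diameter, chamfered 2 mm, 55 mm apart, the middle one over the origin. Two of them, different each time, are blocked by a slug 15 mm below the top face. The head of the pillar is 90 mm above the top face when home.
- bore0 (a point): centre of the mouth of the bore on the stand's -y side, on its top face, 70 mm above the work surface. If this is the clear bore, it has a stiff pad at 35 mm depth, which bears the standing pillar, yields downwards to more than about 10 N, stays where it is pushed and stops hard 15 mm lower: home is the foot 50 mm below the top face.
- bore1 (a point): centre of the mouth of the middle bore; otherwise as bore0
- bore2 (a point): centre of the mouth of the bore on the stand's +y side; otherwise as bore0
- bush: loose brass guide bush, an upright ring 42 mm in diameter, 36 mm tall; origin at the centre of its underside. Bystander.
- collar: loose flat brass collar, 48 mm in diameter, 18 mm tall; origin at the centre of its underside. Bystander.
- oiler: loose yellow plastic oil bottle with a red cap, 48 mm in diameter, 120 mm tall; origin at the centre of its underside. Bystander.

How it is judged:
By the outcome, as a careful person would: the job done as asked, in the order asked, and still so for the second after the job is handed in, with the robot touching nothing.
It also fails if it takes over 58 s, if anything falls off the work surface, if the arm or the gripper's body presses on something with over 40 N, if the wrist force passes 120 N, or if a joint passes its speed limit or range.

## Working session

There is one attempt and no reset: what is moved stays moved. The work goes in short steps, Python scripts to look and compute and a tool call to move; the robot and the scene stay as the last step left them, time stands still between calls to the robot, and variables do not carry over. Pictures are saved under pics/ and viewed, about 8 in all and at most 12, crops included, and the job is handed in when it is done.

Besides the shell and the picture viewer there is one more tool, called as name(argument=value, ...), one argument or row to a line, values as JSON. send_rows: Moves the arm, as the interface text tells. Its arguments: {"type":"object","properties":{"motion":{"type":"array","items":{"type":"object","properties":{"dp":{"type":"array","items":{"type":"number"}},"rot":{"type":"array","items":{"type":"number"}},"grip":{"type":"number"}}}},"grip_force":{"type":"number"}},"required":["motion"]}

```bash
mkdir -p pics; python3 - <<'E'
from bench import get_obs, imaging
import cv2,pickle
o=get_obs();print({k:o[k] for k in('clock','tcp_pos','orientation','contact_force','grip_width')})
for n in('scene','top'):
    f=imaging.grab_frame(n);pickle.dump(f,open(n+'.pkl','wb'))
    cv2.imwrite(f'pics/{n}0.png',f['img'][:,:,::-1]);print(n,f['fx'],f['cx'],f['cy'],f['R'],f['t'])
E
```

```text
{'clock': 0.0, 'tcp_pos': array([ 0.2661932 , -0.61964933,  0.23032534]), 'orientation': array([-2.62278447e+00,  1.72772274e+00,  2.52788240e-03]), 'contact_force': array([-0.80885399, -0.31501446,  0.19842101]), 'grip_width': 0.08527541870540421}
scene 485.338357297629 275.70890506926753 212.74120220870972 [[ 0.17027148  0.98539107  0.0034725 ]
 [ 0.78414901 -0.1333619  -0.60607337]
 [-0.59675619  0.10591997 -0.79540116]] [-0.02536805 -0.3935614   1.3530692 ]
top 541.9872144824639 270.96841185964274 209.50684487683728 [[-0.00437101 -0.99980002 -0.01951441]
 [-0.99849713  0.00542973 -0.05453439]
 [ 0.05462944  0.01924671 -0.99832118]] [-0.05693742  0.56399303  1.18414714]
```

View pics/scene0.png

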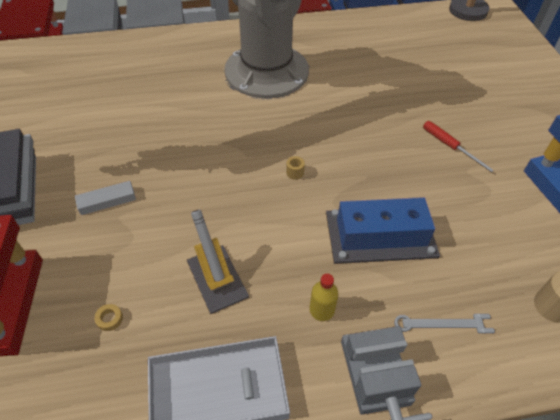

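View pics/top0.png

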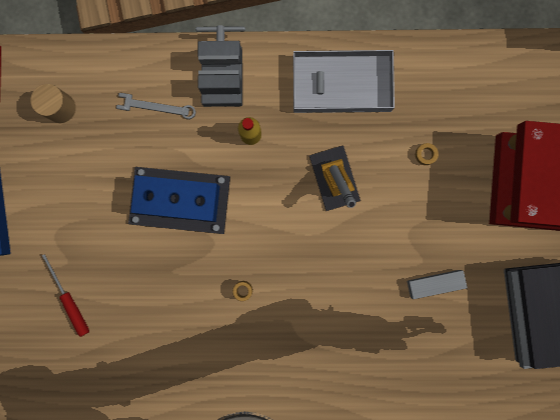

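The scene view shows the rest with the pillar at about (212,245), head at (197,215), the stand at (385,225), oiler (324,298), bush (295,168) and collar (108,317). In the top view the stand is at (180,200), the rest (335,178), pillar head (351,204), oiler (250,130), bush (242,291) and collar (427,154). Next I'll enlarge the stand and the rest.

```bash
python3 - <<'E'
import pickle,cv2,numpy as np
def c(n,u,v,w,h,s): 
    i=pickle.load(open(n+'.pkl','rb'))['img'][v:v+h,u:u+w,::-1]; i=cv2.convertScaleAbs(i,alpha=1.5,beta=15)
    return cv2.resize(i,(400,300),interpolation=cv2.INTER_CUBIC)
a=np.hstack([c('scene',320,185,120,90,0),c('top',120,155,120,90,0)])
b=np.hstack([c('scene',170,200,120,90,0)if 0 else c('scene',160,205,120,90,0)[:],c('top',280,140,120,90,0)])
cv2.imwrite('pics/crop1.png',np.vstack([a,b]))
E
```

```text
(no output)
```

View pics/crop1.png

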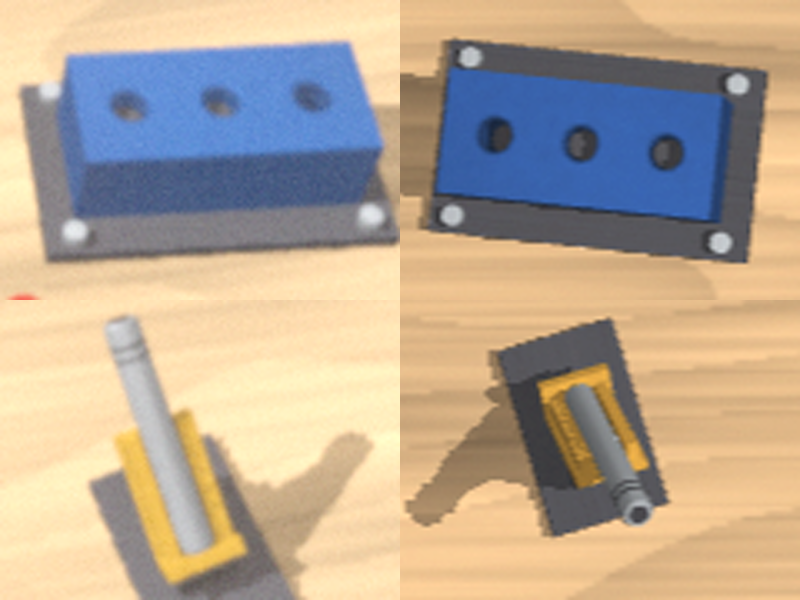

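Bores in the top view are near (148,195), (174,198) and (200,201). The pillar head face is at (351,204) in the top view and (197,212) in the scene view. I'll fit the poses, then magnify each bore with predicted discs at 15 mm and 35 mm depth.

```bash
cat > h.py <<'E'
import pickle,cv2,numpy as np
from scipy.optimize import least_squares
F={n:pickle.load(open(n+'.pkl','rb')) for n in('scene','top')}
def proj(n,X,f=None):
    f=f or F[n]; c=np.atleast_2d(X)@f['R'].T+f['t']
    return np.c_[f['fx']*c[:,0]/c[:,2]+f['cx'],f['fy']*c[:,1]/c[:,2]+f['cy']]
def ray(n,u,v,z,f=None):
    f=f or F[n]; d=f['R'].T@[(u-f['cx'])/f['fx'],(v-f['cy'])/f['fy'],1]; c=-f['R'].T@f['t']
    return c+d*(z-c[2])/d[2]
def stand(p,L):
    c,s=np.cos(p[2]),np.sin(p[2]); L=np.atleast_2d(L)
    return np.c_[p[0]+c*L[:,0]-s*L[:,1],p[1]+s*L[:,0]+c*L[:,1],L[:,2]]
E
cat > fit.py <<'E'
from h import *
k=.3; C=lambda n,u,v:(dict(scene=320,top=120)[n]+u*k,dict(scene=185,top=155)[n]+v*k)
obs=[]
for n,pts in dict(scene=[(128,106),(219,101),(311,97)],top=[(667,152),(581,143),(495,135)]).items():
    for (u,v),y in zip(pts,(-.055,0,.055)): obs.append((n,C(n,u-(400 if n=='top' else 0),v),(0,y,.07)))
r=least_squares(lambda p:np.concatenate([proj(n,stand(p,L))[0]-q for n,q,L in obs]),[.6,.2,0])
print('stand',r.x,r.fun.round(1)); ps=r.x
# pillar
ho={'scene':(196.6,211.8),'top':(351.1,203.6)}; fo={'scene':(218.5,277.),'top':(333.4,168.5)}
def pil(p): # foot x,y, yaw of lean
    d=np.array([np.sin(.7)*np.cos(p[2]),np.sin(.7)*np.sin(p[2]),np.cos(.7)]); ft=np.array([p[0],p[1],.03]); return ft,d
def res(p):
    ft,d=pil(p); return np.concatenate([proj(n,ft+.14*d)[0]-ho[n] for n in ho]+[.3*(proj(n,ft+.0*d)[0]-fo[n]) for n in fo])
r=least_squares(res,[.55,-.1,np.pi]);print('pillar',r.x,r.fun.round(1),'head',pil(r.x)[0]+.14*pil(r.x)[1])
pickle.dump((ps,r.x),open('fit.pkl','wb'))
def ol(n,pts,s,o,img,col): cv2.polylines(img,[np.int32((proj(n,pts)-o+.5)*s*8)],True,col,1,cv2.LINE_AA,3)
a=np.linspace(0,2*np.pi,40); tiles=[]
for n in F:
    row=[]
    for y in(-.055,0,.055):
        u,v=proj(n,stand(ps,(0,y,.07)))[0].astype(int); o=np.array([u-10,v-10])
        im=cv2.convertScaleAbs(F[n]['img'][v-10:v+10,u-10:u+10,::-1],alpha=2.2); im=cv2.resize(im,(260,260),interpolation=cv2.INTER_NEAREST)
        for z,c in((.07,(255,255,255)),(.055,(0,255,255)),(.035,(0,255,0))): ol(n,stand(ps,np.c_[.011*np.cos(a),y+.011*np.sin(a),a*0+z]),13,o,im,c)
        row.append(im)
    tiles.append(np.hstack(row))
cv2.imwrite('pics/bores.png',np.vstack(tiles))
ft,d=pil(r.x); e1=np.cross(d,[0,0,1]);e1/=np.linalg.norm(e1);e2=np.cross(d,e1); T=[]
for n,u,v in(('scene',160,205),('top',280,140)):
    im=cv2.resize(cv2.convertScaleAbs(F[n]['img'][v:v+90,u:u+120,::-1],alpha=1.5),(400,300),interpolation=cv2.INTER_CUBIC)
    for s in(0,.07,.14): ol(n,ft+d*s+.01*(np.cos(a)[:,None]*e1+np.sin(a)[:,None]*e2),10/3,np.array([u,v]),im,(0,0,255))
    T.append(im)
cv2.imwrite('pics/pil.png',np.hstack(T))
E
python3 fit.py; python3 -c "
import cv2,numpy as np
a=cv2.imread('pics/bores.png');b=cv2.imread('pics/pil.png')
a=cv2.resize(a,(585,390));b=cv2.resize(b,(560,210))
o=np.zeros((600,585,3),np.uint8);o[:390]=a;o[390:,:560]=b;cv2.imwrite('pics/comb.png',o)"
```

```text
stand [ 0.58687468  0.14495829 -0.10611179] [-0.4 -0.2 -0.2 -0.1 -0.5 -0.3 -0.5 -0.3 -0.4 -0.2 -0.3 -0.4]
pillar [ 0.65450803 -0.19547413  3.41549553] [-0.6 -0.3 -0.5  0.1  0.3  1.  -0.2 -0.3] head [ 0.56767963 -0.21986983  0.13707791]
```

View pics/comb.png

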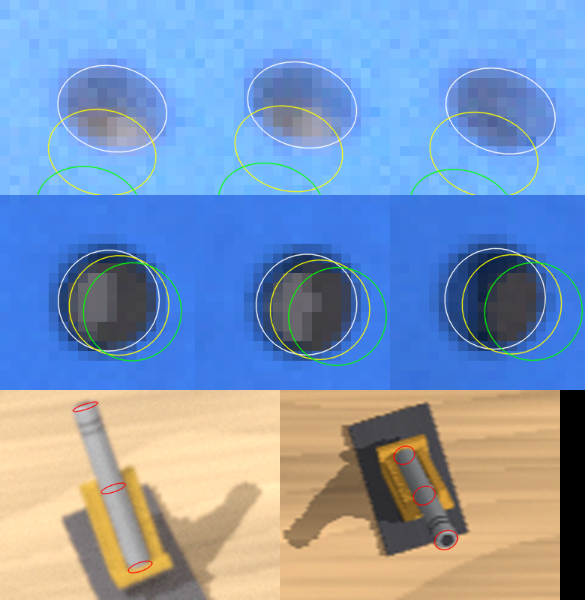

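Bore2 (+y) is the clear one: the other two show a lit slug at 15 mm depth in both views, and bore2 doesn't. The pillar overlay fits. I'll grasp the pillar along its own axis from the head, so the tool ends up vertical when the pillar is upright.

send_rows(
  motion=[
    {"dp":[0.0275,0.039,0.002],"rot":[0,0,-0.132],"grip":0.0854},
    {"dp":[0.0275,0.039,0.002],"rot":[0.047,-0.1685,0],"grip":0.0854},
    {"dp":[0.0275,0.039,0.002],"rot":[0.047,-0.1685,0],"grip":0.0854},
    {"dp":[0.0275,0.039,0.002],"rot":[0.047,-0.1685,0],"grip":0.0854},
    {"dp":[0.0275,0.039,0.002],"rot":[0.047,-0.1685,0],"grip":0.0854},
    {"dp":[0.0275,0.039,0],"rot":[0,0,0],"grip":0.0854},
    {"dp":[0.0275,0.039,0],"rot":[0,0,0],"grip":0.0854},
    {"dp":[0.0275,0.039,0],"rot":[0,0,0],"grip":0.0854},
    {"dp":[0,0,0],"rot":[0,0,0],"grip":0.0854},
  ],
  grip_force=60,
)

```text
clock: 1.23
tcp_pos: [0.4902, -0.297, 0.2371]
orientation: [-1.994, 1.525, -0.562]
contact_force: [-0.0, -0.7, -0.4]
grip_width: 0.0856
```

```bash
cat >> h.py <<'E'
from scipy.spatial.transform import Rotation as Ro
def togo(p,x,z,o):
    z=np.array(z)/np.linalg.norm(z); x=np.array(x)-np.dot(x,z)*z; x/=np.linalg.norm(x)
    R=np.c_[x,np.cross(z,x),z]; c=Ro.from_rotvec(o['orientation'])
    print('dp',(np.array(p)-o['tcp_pos']).round(4),'rot',(Ro.from_matrix(R)*c.inv()).as_rotvec().round(3),'q',np.round(o['joints'],2),'F',o['contact_force'].round(1),'w',round(o['grip_width'],4),'t',o['clock'])
E
cat > g.py <<'E'
from h import *; from bench import get_obs
ps,pp=pickle.load(open('fit.pkl','rb')); import sys
d=np.array([np.sin(.7)*np.cos(pp[2]),np.sin(.7)*np.sin(pp[2]),np.cos(.7)]);ft=np.array([pp[0],pp[1],.03])
s=float(sys.argv[1]); print(d,ft+s*d); togo(ft+s*d,[np.cos(pp[2]+np.pi/2),np.sin(pp[2]+np.pi/2),0],-d,get_obs())
E
python3 g.py .183
```

```text
[-0.62020289 -0.17425501  0.76484219] [ 0.5410109  -0.2273628   0.16996612]
dp [ 0.0508  0.0696 -0.0671] rot [-0.012  0.013  0.006] q [ 1.13  0.24 -0.42  2.11 -0.96  0.62  0.19] F [-0.  -0.7 -0.4] w 0.0856 t 1.225
```

send_rows(
  motion=[
    {"dp":[0.025,0.035,-0.033],"rot":[-0.006,0.007,0.003],"grip":0.0854},
    {"dp":[0.025,0.035,-0.033],"rot":[-0.006,0.006,0.003],"grip":0.0854},
    {"dp":[0,0,0],"rot":[0,0,0],"grip":0.0854},
  ],
)

```text
clock: 1.6
tcp_pos: [0.5406, -0.2288, 0.1697]
orientation: [-2.014, 1.531, -0.563]
contact_force: [-0.1, -0.1, 0.3]
grip_width: 0.0856
```

```bash
python3 g.py .183; python3 - <<'E'
from h import *; from bench import imaging
T=[]
for n,u,v in(('scene',130,150),('top',280,110)):
    f=imaging.grab_frame(n); T.append(cv2.resize(cv2.convertScaleAbs(f['img'][v:v+150,u:u+130,::-1],alpha=1.4),(390,450),interpolation=cv2.INTER_CUBIC))
cv2.imwrite('pics/pre.png',np.hstack(T))
E
```

```text
[-0.62020289 -0.17425501  0.76484219] [ 0.5410109  -0.2273628   0.16996612]
dp [0.0004 0.0015 0.0002] rot [0.004 0.    0.005] q [ 1.04  0.35 -0.56  2.19 -1.13  0.34  0.29] F [-0.1 -0.1  0.3] w 0.0856 t 1.6
```

View pics/pre.png

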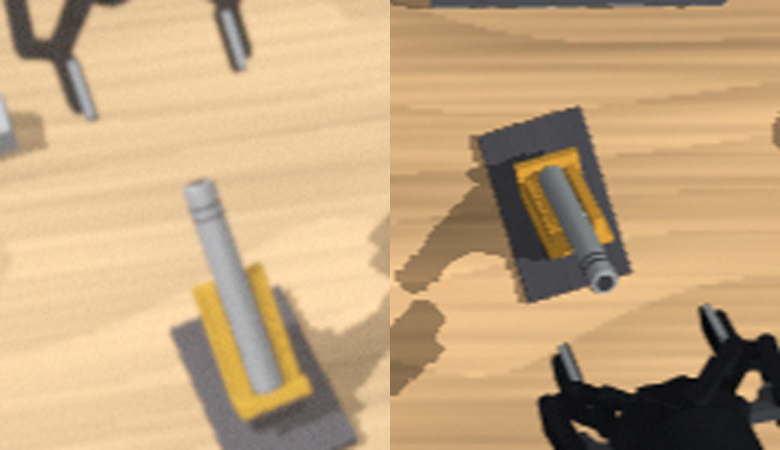

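The pre-grasp picture shows the fingers (scene crop (85,118) and (240,70)) straddling the extended pillar axis, with the head untouched at (200,185). I'll advance along the axis.

send_rows(
  motion=[
    {"dp":[0.0155,0.0047,-0.019],"rot":[0.004,0,0.005],"grip":0.0854},
    {"dp":[0.0155,0.0047,-0.019],"rot":[0,0,0],"grip":0.0854},
    {"dp":[0.0155,0.0047,-0.019],"rot":[0,0,0],"grip":0.0854},
    {"dp":[0.0155,0.0047,-0.019],"rot":[0,0,0],"grip":0.0854},
    {"dp":[0,0,0],"rot":[0,0,0],"grip":0.0854},
  ],
)

```text
clock: 2.33
tcp_pos: [0.6035, -0.233, 0.1014]
orientation: [-2.011, 1.547, -0.569]
contact_force: [0.3, 0.4, -0.3]
grip_width: 0.0853
```

```bash
python3 g.py .083
```

```text
[-0.62020289 -0.17425501  0.76484219] [ 0.60303119 -0.2099373   0.0934819 ]
dp [-0.0004  0.0231 -0.008 ] rot [ 0.009 -0.002  0.017] q [ 0.97  0.56 -0.59  2.11 -1.36  0.17  0.54] F [ 0.3  0.4 -0.3] w 0.0853 t 2.325
```

Joints 5 and 6 reached their limits with this much tilt. I'll back off and use a tool tilt of 0.35 rad at the grasp (−0.35 at placing).

send_rows(
  motion=[
    {"dp":[-0.02,0.0,0.025],"rot":[0,0,0],"grip":0.0854},
    {"dp":[-0.025,0.0,0.03],"rot":[0,0,0],"grip":0.0854},
    {"dp":[-0.02,0.0,0.03],"rot":[0,0,0],"grip":0.0854},
    {"dp":[0,0,0.02],"rot":[-0.047,0.168,0],"grip":0.0854},
    {"dp":[0,0,0.01],"rot":[-0.047,0.168,0],"grip":0.0854},
    {"dp":[0,0,0],"rot":[0,0,0],"grip":0.0854},
  ],
)

```text
clock: 3.08
tcp_pos: [0.5364, -0.2324, 0.2065]
orientation: [-2.138, 1.637, -0.427]
contact_force: [0.4, 0.6, 0.0]
grip_width: 0.0854
```

```bash
cat > g.py <<'E'
from h import *; from bench import get_obs
ps,pp=pickle.load(open('fit.pkl','rb')); import sys
s,tilt,back=map(float,sys.argv[1:]); a=pp[2]-np.pi
d=np.array([-np.sin(.7)*np.cos(a),-np.sin(.7)*np.sin(a),np.cos(.7)]);ft=np.array([pp[0],pp[1],.03])
tz=np.array([np.sin(tilt)*np.cos(a),np.sin(tilt)*np.sin(a),-np.cos(tilt)])
p=ft+s*d+(.019-back)*tz; print('tz',tz,'tcp',p); togo(p,[np.sin(a),-np.cos(a),0],tz,get_obs())
E
python3 g.py .102 .35 .08
```

```text
tz [ 0.33011545  0.09275073 -0.93937271] tcp [ 0.57111029 -0.21890594  0.16531564]
dp [ 0.0347  0.0135 -0.0412] rot [-0.052  0.161  0.009] q [ 0.64  0.24 -0.16  2.09 -0.66  0.53 -0.29] F [0.4 0.6 0. ] w 0.0854 t 3.075
```

send_rows(
  motion=[
    {"dp":[0.017,0.007,-0.01],"rot":[-0.052,0.161,0.009],"grip":0.0854},
    {"dp":[0.0175,0.0065,-0.031],"rot":[0,0,0],"grip":0.0854},
    {"dp":[0,0,0],"rot":[0,0,0],"grip":0.0854},
  ],
)

```text
clock: 3.45
tcp_pos: [0.5632, -0.2222, 0.1655]
orientation: [-2.231, 1.703, -0.322]
contact_force: [-0.3, -0.1, 0.6]
grip_width: 0.0854
```

```bash
python3 g.py .102 .35 0
```

```text
tz [ 0.33011545  0.09275073 -0.93937271] tcp [ 0.59751953 -0.21148588  0.09016582]
dp [ 0.0343  0.0107 -0.0753] rot [-0.022  0.035  0.005] q [ 0.48  0.33 -0.09  2.02 -0.44  0.53 -0.55] F [-0.3 -0.1  0.6] w 0.0854 t 3.45
```

send_rows(
  motion=[
    {"dp":[0.0115,0.004,-0.015],"rot":[-0.022,0.035,0.005],"grip":0.0854},
    {"dp":[0.008,0.0025,-0.02],"rot":[0,0,0],"grip":0.0854},
    {"dp":[0.008,0.0025,-0.02],"rot":[0,0,0],"grip":0.0854},
    {"dp":[0.007,0.002,-0.02],"rot":[0,0,0],"grip":0.0854},
    {"dp":[0,0,0],"rot":[0,0,0],"grip":0.0854},
  ],
)

```text
clock: 4.08
tcp_pos: [0.5914, -0.2204, 0.092]
orientation: [-2.251, 1.734, -0.308]
contact_force: [-0.1, -0.4, 0.2]
grip_width: 0.0855
```

```bash
python3 g.py .102 .35 0
```

```text
tz [ 0.33011545  0.09275073 -0.93937271] tcp [ 0.59751953 -0.21148588  0.09016582]
dp [ 0.0061  0.0089 -0.0018] rot [-0.005  0.005  0.015] q [ 0.44  0.47 -0.1   2.   -0.42  0.41 -0.59] F [-0.1 -0.4  0.2] w 0.0855 t 4.075
```

send_rows(
  motion=[
    {"dp":[0.0061,0.0089,-0.0018],"rot":[-0.005,0.005,0.015],"grip":0.0854},
    {"dp":[0,0,0],"rot":[0,0,0],"grip":0.0854},
  ],
)

```text
clock: 4.32
tcp_pos: [0.5972, -0.2132, 0.0923]
orientation: [-2.267, 1.721, -0.307]
contact_force: [-0.8, -1.0, 0.3]
grip_width: 0.0856
```

```bash
python3 g.py .102 .35 0
```

```text
tz [ 0.33011545  0.09275073 -0.93937271] tcp [ 0.59751953 -0.21148588  0.09016582]
dp [ 0.0003  0.0017 -0.0022] rot [0.001 0.002 0.002] q [ 0.42  0.48 -0.09  1.99 -0.4   0.42 -0.61] F [-0.8 -1.   0.3] w 0.0856 t 4.325
```

send_rows(
  motion=[
    {"dp":[0.0003,0.0017,-0.0022],"rot":[0,0,0],"grip":0.04},
    {"dp":[0,0,0],"rot":[0,0,0],"grip":0.01},
    {"dp":[0,0,0],"rot":[0,0,0],"grip":0.01},
    {"dp":[0,0,0],"rot":[0,0,0],"grip":0.01},
    {"dp":[0,0,0],"rot":[0,0,0],"grip":0.01},
    {"dp":[0,0,0],"rot":[0,0,0],"grip":0.01},
  ],
  grip_force=60,
)

```text
clock: 5.08
tcp_pos: [0.5977, -0.2116, 0.0917]
orientation: [-2.267, 1.72, -0.31]
contact_force: [-0.2, -0.1, 0.8]
grip_width: 0.0185
```

```bash
python3 g.py .102 .35 0
```

```text
tz [ 0.33011545  0.09275073 -0.93937271] tcp [ 0.59751953 -0.21148588  0.09016582]
dp [-0.0002  0.0001 -0.0016] rot [0.001 0.004 0.002] q [ 0.41  0.48 -0.09  1.99 -0.4   0.41 -0.61] F [-0.2 -0.1  0.8] w 0.0185 t 5.075
```

send_rows(
  motion=[
    {"dp":[0,0,0.012],"rot":[0,0,0],"grip":0.01},
    {"dp":[0,0,0.03],"rot":[0,0,0],"grip":0.01},
    {"dp":[0,0,0.05],"rot":[0,0,0],"grip":0.01},
    {"dp":[0,0,0.05],"rot":[0,0,0],"grip":0.01},
    {"dp":[0,0,0.05],"rot":[0,0,0],"grip":0.01},
    {"dp":[0,0,0],"rot":[0,0,0],"grip":0.01},
  ],
  grip_force=90,
)

```text
clock: 5.82
tcp_pos: [0.5928, -0.2104, 0.2887]
orientation: [-2.269, 1.724, -0.299]
contact_force: [-0.2, 0.0, -3.6]
grip_width: 0.0178
```

Lifted: the −3.6 N reading matches the pillar's weight. Next I turn it upright and travel high above the oiler.

send_rows(
  motion=[
    {"dp":[0,0.04,0.005],"rot":[-0.047,0.1685,0],"grip":0.01},
    {"dp":[0,0.05,0.003],"rot":[-0.047,0.1685,0],"grip":0.01},
    {"dp":[0,0.05,0],"rot":[-0.047,0.1685,0],"grip":0.01},
    {"dp":[0,0.05,0],"rot":[-0.047,0.1685,0],"grip":0.01},
    {"dp":[0,0.05,0],"rot":[0,0,0],"grip":0.01},
    {"dp":[0,0.05,0],"rot":[0,0,0],"grip":0.01},
    {"dp":[0,0.05,0],"rot":[0,0,0],"grip":0.01},
    {"dp":[0,0.05,0],"rot":[0,0,0],"grip":0.01},
    {"dp":[0,0,0],"rot":[0,0,0],"grip":0.01},
  ],
)

```text
clock: 6.95
tcp_pos: [0.5821, 0.1876, 0.2848]
orientation: [2.224, -1.706, -0.329]
contact_force: [0.2, -0.2, -3.2]
grip_width: 0.018
```

```bash
cat > p.py <<'E'
from h import *; from bench import get_obs
ps,pp=pickle.load(open('fit.pkl','rb')); import sys
zf,tilt=map(float,sys.argv[1:3]); off=np.array([float(v) for v in sys.argv[3:5]] or [0,0]); a=pp[2]-np.pi
b=stand(ps,(0,.055,.07))[0]; print('bore',b)
tz=np.array([np.sin(tilt)*np.cos(a),np.sin(tilt)*np.sin(a),-np.cos(tilt)])
p=np.array([b[0]+off[0],b[1]+off[1],zf+.102])+.019*tz; togo(p,[np.sin(a),-np.cos(a),0],tz,get_obs())
E
python3 p.py .12 -.35
```

```text
bore [0.59269988 0.19964894 0.07      ]
dp [ 0.0044  0.0103 -0.0807] rot [ 0.022 -0.041  0.01 ] q [-0.35  0.57 -0.06  1.34 -0.01  1.62 -1.72] F [ 0.2 -0.2 -3.2] w 0.018 t 6.95
```

send_rows(
  motion=[
    {"dp":[0.0044,0.0103,-0.03],"rot":[0.022,-0.041,0.01],"grip":0.01},
    {"dp":[0,0,-0.03],"rot":[0,0,0],"grip":0.01},
    {"dp":[0,0,-0.03],"rot":[0,0,0],"grip":0.01},
    {"dp":[0,0,-0.015],"rot":[0,0,0],"grip":0.01},
    {"dp":[0,0,0],"rot":[0,0,0],"grip":0.01},
  ],
)

```text
clock: 7.58
tcp_pos: [0.5849, 0.1947, 0.1726]
orientation: [2.263, -1.718, -0.304]
contact_force: [-0.2, -0.5, -3.9]
grip_width: 0.0181
```

```bash
python3 p.py .085 -.35
```

```text
bore [0.59269988 0.19964894 0.07      ]
dp [ 0.0015  0.0032 -0.0035] rot [ 0.004 -0.003  0.001] q [-0.35  0.64 -0.07  1.47 -0.01  1.38 -1.72] F [-0.2 -0.5 -3.9] w 0.0181 t 7.575
```

send_rows(
  motion=[
    {"dp":[0.0015,0.0032,-0.0035],"rot":[0.004,-0.003,0.001],"grip":0.01},
    {"dp":[0,0,0],"rot":[0,0,0],"grip":0.01},
  ],
)

```text
clock: 7.82
tcp_pos: [0.5876, 0.1981, 0.1706]
orientation: [2.27, -1.722, -0.302]
contact_force: [-0.5, -0.3, -3.1]
grip_width: 0.0178
```

```bash
python3 p.py .085 -.35; cat > look.py <<'E'
from h import *; from bench import imaging; import sys
zf=float(sys.argv[2]); ps,pp=pickle.load(open('fit.pkl','rb')); b=stand(ps,(0,.055,.07))[0]; T=[]; a=np.linspace(0,2*np.pi,60)
for n,u,v in(('scene',370,140),('top',105,145)):
    f=imaging.grab_frame(n); im=cv2.resize(cv2.convertScaleAbs(f['img'][v:v+120,u:u+80,::-1],alpha=1.6),(400,600),interpolation=cv2.INTER_CUBIC)
    for r,z,c in((.011,.07,(255,255,255)),(.01,zf,(0,0,255)),(.01,zf+.14,(0,0,255))):
        q=(proj(n,np.c_[b[0]+r*np.cos(a),b[1]+r*np.sin(a),a*0+z],f)-[u,v]+.5)*5
        cv2.polylines(im,[np.int32(q*8)],True,c,1,cv2.LINE_AA,3)
    T.append(im)
cv2.imwrite(sys.argv[1],np.hstack(T))
E
python3 look.py pics/above.png .085
```

```text
bore [0.59269988 0.19964894 0.07      ]
dp [-0.0012 -0.0002 -0.0014] rot [-0.001  0.003  0.001] q [-0.36  0.64 -0.07  1.47 -0.01  1.38 -1.72] F [-0.5 -0.3 -3.1] w 0.0178 t 7.825
```

View pics/above.png

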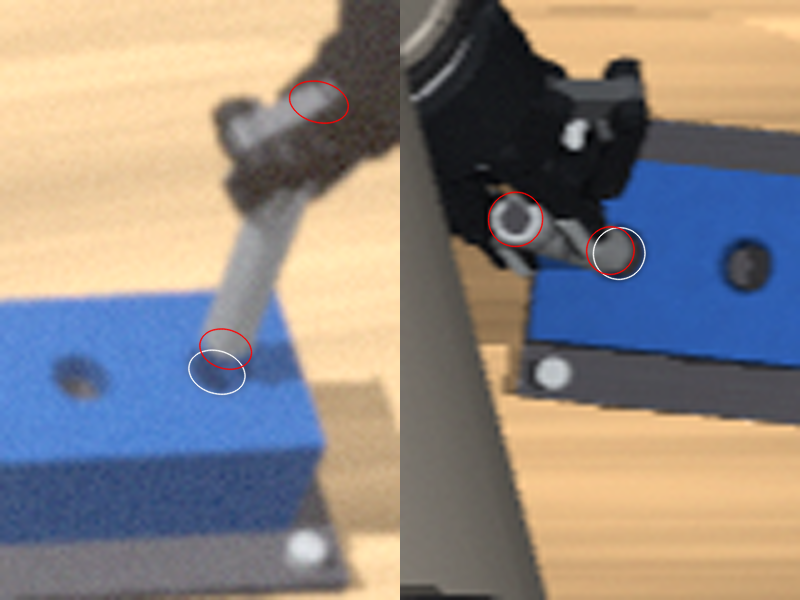

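The foot and head both match their predicted circles within about a pixel (top crop head (517,219), foot (612,249) over the bore at (619,252)), so I'll lower it gently while watching the forces.

send_rows(
  motion=[
    {"dp":[-0.0012,-0.0002,-0.004],"rot":[0,0,0],"grip":0.01},
    {"dp":[0,0,-0.006],"rot":[0,0,0],"grip":0.01},
    {"dp":[0,0,-0.006],"rot":[0,0,0],"grip":0.01},
    {"dp":[0,0,0],"rot":[0,0,0],"grip":0.01},
  ],
)

```text
clock: 8.43
tcp_pos: [0.5868, 0.1977, 0.1545]
orientation: [2.271, -1.723, -0.3]
contact_force: [-0.2, 0.1, -3.4]
grip_width: 0.0181
```

```bash
python3 p.py .064 -.35
```

```text
bore [0.59269988 0.19964894 0.07      ]
dp [-0.0003  0.0002 -0.0063] rot [-0.001  0.004  0.001] q [-0.36  0.65 -0.07  1.48 -0.01  1.35 -1.72] F [-0.2  0.1 -3.4] w 0.0181 t 8.425
```

send_rows(
  motion=[
    {"dp":[-0.0003,0.0002,-0.004],"rot":[-0.001,0.004,0.001],"grip":0.01},
    {"dp":[0,0,-0.004],"rot":[0,0,0],"grip":0.01},
    {"dp":[0,0,-0.004],"rot":[0,0,0],"grip":0.01},
    {"dp":[0,0,0],"rot":[0,0,0],"grip":0.01},
  ],
)

```text
clock: 8.93
tcp_pos: [0.5875, 0.1985, 0.142]
orientation: [2.271, -1.721, -0.302]
contact_force: [0.6, 0.2, -2.8]
grip_width: 0.0183
```

```bash
python3 p.py .058 -.35
```

```text
bore [0.59269988 0.19964894 0.07      ]
dp [-0.001  -0.0007  0.0001] rot [-0.001  0.002 -0.   ] q [-0.36  0.67 -0.07  1.49 -0.    1.33 -1.72] F [ 0.6  0.2 -2.8] w 0.0183 t 8.925
```

The foot is about 12 mm in without contact. Continuing.

send_rows(
  motion=[
    {"dp":[-0.0003,-0.0003,-0.004],"rot":[0,0,0],"grip":0.01},
    {"dp":[0,0,-0.004],"rot":[0,0,0],"grip":0.01},
    {"dp":[0,0,-0.004],"rot":[0,0,0],"grip":0.01},
    {"dp":[0,0,-0.003],"rot":[0,0,0],"grip":0.01},
    {"dp":[0,0,0],"rot":[0,0,0],"grip":0.01},
  ],
)

```text
clock: 9.55
tcp_pos: [0.5875, 0.1985, 0.1261]
orientation: [2.272, -1.721, -0.302]
contact_force: [1.2, 0.3, -4.1]
grip_width: 0.018
```

```bash
python3 p.py .035 -.35
```

```text
bore [0.59269988 0.19964894 0.07      ]
dp [-0.001  -0.0006 -0.0069] rot [-0.002  0.003 -0.   ] q [-0.35  0.69 -0.07  1.5  -0.    1.3  -1.72] F [ 1.2  0.3 -4.1] w 0.018 t 9.55
```

send_rows(
  motion=[
    {"dp":[0,0,-0.0015],"rot":[0,0,0],"grip":0.01},
    {"dp":[0,0,-0.0015],"rot":[0,0,0],"grip":0.01},
    {"dp":[0,0,-0.001],"rot":[0,0,0],"grip":0.01},
    {"dp":[0,0,0],"rot":[0,0,0],"grip":0.01},
  ],
)

```text
clock: 10.05
tcp_pos: [0.5875, 0.1985, 0.122]
orientation: [2.272, -1.721, -0.302]
contact_force: [1.0, 0.2, -3.2]
grip_width: 0.0181
```

send_rows(
  motion=[
    {"dp":[0,0,-0.001],"rot":[0,0,0],"grip":0.01},
    {"dp":[0,0,0],"rot":[0,0,0],"grip":0.01},
  ],
)

```text
clock: 10.3
tcp_pos: [0.5875, 0.1985, 0.1209]
orientation: [2.272, -1.721, -0.302]
contact_force: [1.5, 0.9, -2.6]
grip_width: 0.018
```

send_rows(
  motion=[
    {"dp":[0,0,-0.0007],"rot":[0,0,0],"grip":0.01},
    {"dp":[0,0,0],"rot":[0,0,0],"grip":0.01},
  ],
)

```text
clock: 10.55
tcp_pos: [0.5875, 0.1985, 0.1205]
orientation: [2.272, -1.721, -0.302]
contact_force: [0.7, -0.2, -3.1]
grip_width: 0.018
```

send_rows(
  motion=[
    {"dp":[0,0,-0.0007],"rot":[0,0,0],"grip":0.01},
    {"dp":[0,0,0],"rot":[0,0,0],"grip":0.01},
  ],
)

```text
clock: 10.8
tcp_pos: [0.5876, 0.1985, 0.1205]
orientation: [2.272, -1.721, -0.302]
contact_force: [0.8, 0.4, -2.6]
grip_width: 0.0178
```

send_rows(
  motion=[
    {"dp":[0,0,-0.0005],"rot":[0,0,0],"grip":0.01},
    {"dp":[0,0,0],"rot":[0,0,0],"grip":0.01},
  ],
)

```text
clock: 11.05
tcp_pos: [0.5876, 0.1985, 0.1205]
orientation: [2.272, -1.721, -0.302]
contact_force: [0.4, 0.5, -0.3]
grip_width: 0.0181
```

The force has risen from about −3 N to about 0, so the pad now carries the pillar. I release it here.

send_rows(
  motion=[
    {"dp":[0,0,0],"rot":[0,0,0],"grip":0.03},
    {"dp":[0,0,0],"rot":[0,0,0],"grip":0.05},
    {"dp":[0,0,0],"rot":[0,0,0],"grip":0.07},
    {"dp":[0,0,0],"rot":[0,0,0],"grip":0.07},
    {"dp":[0,0,0],"rot":[0,0,0],"grip":0.07},
  ],
  grip_force=40,
)

```text
clock: 11.68
tcp_pos: [0.5871, 0.198, 0.1199]
orientation: [2.271, -1.721, -0.303]
contact_force: [0.1, 0.1, 0.7]
grip_width: 0.0696
```

send_rows(
  motion=[
    {"dp":[0,0,0.03],"rot":[0,0,0],"grip":0.07},
    {"dp":[0,0,0.04],"rot":[0,0,0],"grip":0.07},
    {"dp":[0,0,0.04],"rot":[0,0,0],"grip":0.07},
    {"dp":[0,0,0.04],"rot":[0,0,0],"grip":0.07},
    {"dp":[0,0,0],"rot":[0.047,-0.1685,0],"grip":0.02},
    {"dp":[0,0,0],"rot":[0.047,-0.1685,0],"grip":0},
    {"dp":[0,0,0],"rot":[0,0,0],"grip":0},
    {"dp":[0,0,0],"rot":[0,0,0],"grip":0},
  ],
)

```text
clock: 12.68
tcp_pos: [0.5861, 0.1977, 0.2744]
orientation: [-2.499, 1.893, -0.009]
contact_force: [0.0, 0.1, 0.0]
grip_width: 0.0001
```

```bash
python3 p.py .11 0; python3 look.py pics/rel.png .035
```

```text
bore [0.59269988 0.19964894 0.07      ]
dp [ 0.0066  0.002  -0.0814] rot [-0.002  0.008 -0.   ] q [-0.37  0.35 -0.08  1.65  0.03  1.14 -1.75] F [0.  0.1 0. ] w 0.0001 t 12.675
```

View pics/rel.png

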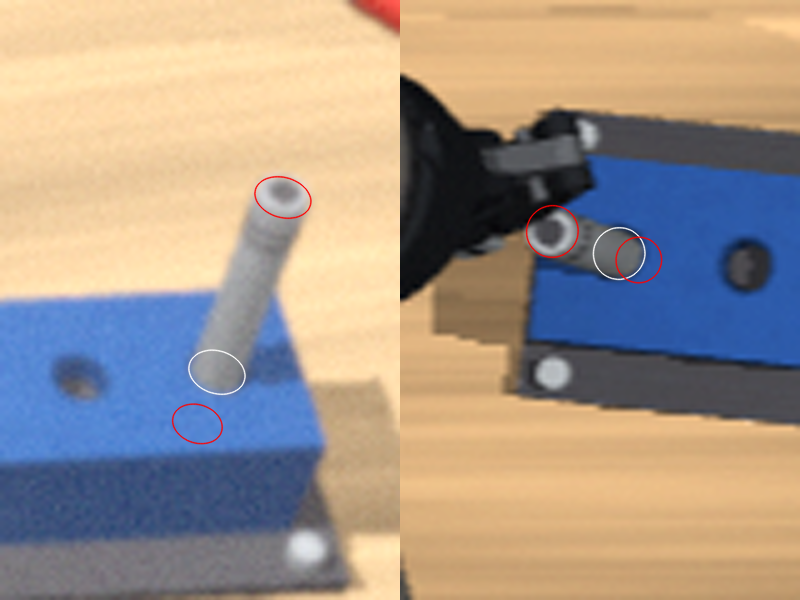

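Released: the pillar stands upright in bore2 with its head on the predicted position (scene crop (283,195), top crop (552,232)), i.e. at the 35 mm pad height. Next I press with the closed fingertips.

send_rows(
  motion=[
    {"dp":[0.0066,0.002,-0.03],"rot":[-0.002,0.008,0],"grip":0},
    {"dp":[0,0,-0.03],"rot":[0,0,0],"grip":0},
    {"dp":[0,0,-0.02],"rot":[0,0,0],"grip":0},
    {"dp":[0,0,-0.01],"rot":[0,0,0],"grip":0},
    {"dp":[0,0,0],"rot":[0,0,0],"grip":0},
  ],
)

```text
clock: 13.4
tcp_pos: [0.5975, 0.2012, 0.1794]
orientation: [2.5, -1.897, -0.004]
contact_force: [1.0, -0.7, -0.1]
grip_width: 0.0002
```

```bash
python3 p.py .092 0
```

```text
bore [0.59269988 0.19964894 0.07      ]
dp [-0.0048 -0.0016 -0.0044] rot [ 0.001 -0.004  0.001] q [-0.36  0.46 -0.08  1.71  0.04  0.98 -1.76] F [ 1.  -0.7 -0.1] w 0.0002 t 13.4
```

send_rows(
  motion=[
    {"dp":[-0.0048,-0.0016,0],"rot":[0,0,0],"grip":0},
    {"dp":[0,0,-0.002],"rot":[0,0,0],"grip":0},
    {"dp":[0,0,-0.002],"rot":[0,0,0],"grip":0},
    {"dp":[0,0,0],"rot":[0,0,0],"grip":0},
  ],
)

```text
clock: 13.9
tcp_pos: [0.5939, 0.2002, 0.1777]
orientation: [-2.502, 1.899, 0.001]
contact_force: [0.2, 0.3, 0.4]
grip_width: 0.0001
```

send_rows(
  motion=[
    {"dp":[0,0,-0.002],"rot":[0,0,0],"grip":0},
    {"dp":[0,0,-0.002],"rot":[0,0,0],"grip":0},
    {"dp":[0,0,0],"rot":[0,0,0],"grip":0},
  ],
)

```text
clock: 14.28
tcp_pos: [0.5948, 0.2006, 0.1748]
orientation: [-2.501, 1.897, -0.001]
contact_force: [0.1, -0.5, 0.1]
grip_width: -0.0002
```

send_rows(
  motion=[
    {"dp":[-0.001,-0.0005,-0.002],"rot":[0,0,0],"grip":0},
    {"dp":[0,0,-0.002],"rot":[0,0,0],"grip":0},
  ],
)

```text
clock: 14.52
tcp_pos: [0.5956, 0.2008, 0.1728]
orientation: [-2.497, 1.895, -0.005]
contact_force: [0.1, 0.1, 6.0]
grip_width: -0.0001
```

send_rows(
  motion=[
    {"dp":[0,0,-0.002],"rot":[0,0,0],"grip":0},
    {"dp":[0,0,-0.002],"rot":[0,0,0],"grip":0},
  ],
)

```text
clock: 14.78
tcp_pos: [0.5973, 0.2015, 0.171]
orientation: [-2.494, 1.893, -0.008]
contact_force: [-0.6, -1.1, 5.9]
grip_width: -0.0002
```

send_rows(
  motion=[
    {"dp":[-0.002,-0.001,0.005],"rot":[0,0,0],"grip":0},
    {"dp":[-0.003,-0.001,0],"rot":[0.002,-0.006,0],"grip":0},
    {"dp":[0,0,0],"rot":[0,0,0],"grip":0},
  ],
)

```text
clock: 15.15
tcp_pos: [0.5912, 0.199, 0.1755]
orientation: [-2.49, 1.89, -0.013]
contact_force: [0.9, 0.3, -0.6]
grip_width: 0.0001
```

```bash
python3 p.py .087 0
```

```text
bore [0.59269988 0.19964894 0.07      ]
dp [ 0.0015  0.0006 -0.0055] rot [-0.007  0.016  0.002] q [-0.36  0.44 -0.08  1.75  0.04  0.94 -1.76] F [ 0.9  0.3 -0.6] w 0.0001 t 15.15
```

send_rows(
  motion=[
    {"dp":[0.0005,0.0003,-0.001],"rot":[-0.007,0.016,0.002],"grip":0},
    {"dp":[0,0,-0.004],"rot":[0,0,0],"grip":0},
    {"dp":[-0.0005,0,-0.004],"rot":[0,0.002,0],"grip":0},
    {"dp":[-0.0005,0,-0.004],"rot":[0,0.002,0],"grip":0},
  ],
)

```text
clock: 15.65
tcp_pos: [0.5927, 0.2002, 0.1638]
orientation: [-2.504, 1.897, 0.003]
contact_force: [-0.4, -0.1, 7.0]
grip_width: -0.0001
```

```bash
python3 p.py .077 0
```

```text
bore [0.59269988 0.19964894 0.07      ]
dp [ 0.     -0.0005 -0.0038] rot [-0.001 -0.001 -0.   ] q [-0.36  0.47 -0.08  1.74  0.04  0.94 -1.76] F [-0.4 -0.1  7. ] w -0.0001 t 15.65
```

send_rows(
  motion=[
    {"dp":[-0.0005,0,-0.003],"rot":[0,0.001,0],"grip":0},
    {"dp":[-0.0005,0,-0.003],"rot":[0,0.001,0],"grip":0},
  ],
)

```text
clock: 15.9
tcp_pos: [0.594, 0.2011, 0.1599]
orientation: [-2.502, 1.895, 0.001]
contact_force: [-0.8, -0.6, 17.0]
grip_width: -0.0
```

send_rows(
  motion=[
    {"dp":[-0.0005,0,-0.003],"rot":[0,0.001,0],"grip":0},
    {"dp":[0,0,0],"rot":[0,0,0],"grip":0},
  ],
)

```text
clock: 16.15
tcp_pos: [0.597, 0.2025, 0.1607]
orientation: [-2.496, 1.891, -0.004]
contact_force: [-1.3, -0.7, -0.5]
grip_width: -0.0
```

send_rows(
  motion=[
    {"dp":[-0.004,-0.002,0.002],"rot":[0.002,-0.003,0],"grip":0},
    {"dp":[0,0,-0.003],"rot":[0,0,0],"grip":0},
    {"dp":[0,0,-0.004],"rot":[0,0,0],"grip":0},
  ],
)

```text
clock: 16.52
tcp_pos: [0.5962, 0.2018, 0.1598]
orientation: [-2.487, 1.885, -0.013]
contact_force: [-0.8, -0.5, 31.0]
grip_width: 0.0
```

send_rows(
  motion=[
    {"dp":[0,0,-0.005],"rot":[0,0,0],"grip":0},
  ],
)

```text
clock: 16.65
tcp_pos: [0.5988, 0.2031, 0.1597]
orientation: [-2.482, 1.882, -0.018]
contact_force: [-10.9, -4.3, 38.3]
grip_width: -0.0005
```

It is at the hard stop: tip at z = 0.160 with the force rising to 38 N. I retract and verify.

send_rows(
  motion=[
    {"dp":[0,0,0.01],"rot":[0,0,0],"grip":0},
    {"dp":[0,0,0.03],"rot":[0,0,0],"grip":0},
    {"dp":[0,0,0.05],"rot":[0,0,0],"grip":0},
    {"dp":[-0.03,-0.03,0.04],"rot":[0,0,0],"grip":0},
    {"dp":[-0.04,-0.04,0.02],"rot":[0,0,0],"grip":0},
    {"dp":[0,0,0],"rot":[0,0,0],"grip":0},
  ],
)

```text
clock: 17.4
tcp_pos: [0.5248, 0.1305, 0.3113]
orientation: [-2.485, 1.884, -0.014]
contact_force: [0.1, 1.1, -0.5]
grip_width: 0.0
```

```bash
python3 look.py pics/home.png .020; python3 - <<'E'
from h import *; from bench import imaging,get_obs
f=imaging.grab_frame('top')['img'].astype(int);g=F['top']['img'].astype(int)
for n,(u,v) in dict(oiler=(250,130),bush=(242,291),collar=(427,154)).items(): print(n,np.abs(f-g)[v-15:v+15,u-15:u+15].mean().round(2))
o=get_obs();print(o['tcp_pos'],o['contact_force'],o['clock'])
E
```

```text
oiler 0.8
bush 0.87
collar 0.82
[0.52598135 0.13413077 0.30919568] [ 0.147188    0.14087538 -0.62751184] 17.55
```

View pics/home.png

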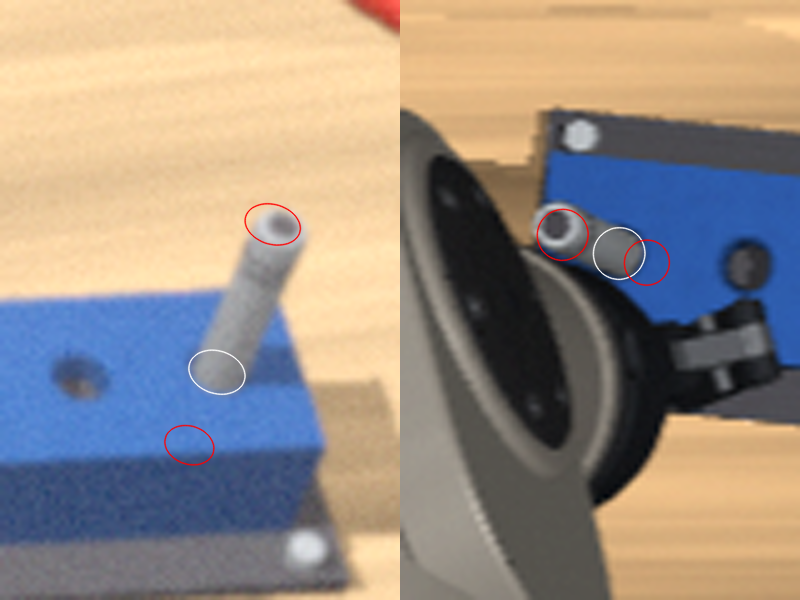

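The final picture shows the pillar in bore2 with its head at the home height (scene crop (278,225) against a predicted (272,224)). It leans about 2 mm at the head, which is within the bore clearance. The gripper is clear and the bystanders haven't moved.

```bash
python3 -c "
from bench import hand_in;print(hand_in())"
```

```text
the job is handed in; nothing more can be done
None
```

The guide pillar stands foot down and fully home in bore2 (the +y bore), and the job was handed in at about 17.6 s. Bore2 was the clear bore: both cameras showed a slug in bore0 and bore1 but not in bore2.

**Order:** I lowered the pillar until the pad took its weight, with the wrist force going from about −3 N to about 0. I then let go and backed off, and a picture showed it standing at the pad height. Only after that did I press it down with the closed fingertips.

**Last checks:**
- **Home:** The pillar stopped hard with the fingertip at z = 0.160 m, which is the stated home height, and the force rose to 38 N.
- **Bystanders:** The oiler, bush and collar look unchanged in the top view.
- **Robot:** The gripper was clear and touching nothing.

**What was not perfect:**
- **First approach:** It was too tilted and brought joints 5 and 6 to the edge of their range (about −1.36 and 0.17). I backed off and used a smaller tilt, with no contact.
- **Pressing:** The tool drifted sideways by up to 6 mm, with about 11 N of side force at the end. The pillar head sits roughly 2 mm off centre, a slight lean within the bore's clearance, which I left as it was.
- **Peak force:** I only saw the 38 N at the end of a move. It is close to the 40 N limit, if that limit applies to the fingertips.

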